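# Push the rejected heat sink off the hooded stage into the scrap chute

## Robot

A 6-joint arm with a two-finger parallel gripper is mounted at the origin on the work surface. World frame = base frame: x ahead of the robot, y to its left, z up, the work surface at z = 0. Lengths are in m, angles in degrees, forces in N, time in s.
With the tool pointing down it reaches from about 0.3 to 0.75 m from the base axis. Payload 8.5 kg.
Tool frame: the origin (TCP) lies at the very end of the fingers, on their centre line; the grasp point (between the pads) lies 19 mm behind it; z points along the fingers, y is the line along which they close (so a half turn about z gives the same grasp; the last joint's range is limited). The gripper opens to 85 mm and grips with 20 to 120 N. Pads are 22 mm wide; open, the fingers measure 114 mm over their backs; the gripper's body (76 mm by 85 mm) begins 54 mm behind the grasp point. The pads swing forward as they close: fully open they stand 13 mm farther back than shut.
Start: joints at [-87.966, 21.807, 74.336, -0, 83.858, -12.336], TCP at [0.136, -0.533, 0.231] pointing down, gripper open.
Joint ranges: [-178.18, 178.18], [-50.72, 133.34], [12.68, 142.11], [-81.47, 261.47], [9.98, 163.14], [-165.26, 165.26]. Speed limits (degrees/s): [136.94, 136.94, 180, 180, 180, 180].

## Interface

Orientations are given as a 3x3 rotation matrix whose columns are the frame's x, y, z axes.
In Python, from rig import observe, cams, ticket gives the robot as it stands.
- The arm moves only by the tool move_arm, never from a script. Its arguments are lists of equal length, an entry for each row: "jaw": the finger opening in cm, from 0 to 8.54; "dp": the shift along the tool's x, y, z in cm, a list of three; "turn": the turn, a rotation vector about the tool's x, y, z in rad, a list of three. In form: {"jaw": [jaw, ...], "dp": [[tx, ty, tz], ...], "turn": [[wx, wy, wz], ...]}. A call has 1 to 12 rows; each row shifts and turns the commanded pose from where the row before left it, along the tool's axes as they then stand; what a row does not reach is not made up. A row lasts 1/12 s, in which the tool goes at most 41.7 mm and 7.16 degrees, less where a joint would pass 70% of its speed; a pose out of reach is approached as far as the arm can. A call is refused whole if a number of a shift passes 4.17 or a number of a turn 0.125, either way. A call with a gripper value outside its range is refused whole. The fingers move at their own pace and stop on an object; "force" is the grip in N (left out, the last holds). Time passes only in rows, so rows that do not move let the fingers close. It gives the time, the measured TCP pose, the force, the opening and the grip force at its end, in the units of the state.
- observe(): the state, without advancing time (a new reading comes with each control period).
- cams.get_image(name): name is "side" or "top"; returns (picture, depth): 420x560x3 uint8, red, green, blue; 420x560 float32, m along the optical axis (not along the pixel's ray), 0 where there is no reading.
- cams.calibration(name): a dict with "vertical_fov" (degrees; the focal length in pixels is half the picture's height over the tangent of half this angle, whatever the lens; pixels are square), "cx", "cy" (the principal point, pixels), "k1" (the pictures are not rectified: a ray, as slopes to the right and down, at radius r is drawn at 1 + k1 r^2 times it, then the intrinsics apply), "view" (4x4, takes a point from world to camera coordinates). Camera axes: x right, y up, looking along -z (the intrinsics and any distortion apply to the point x, -y, -z); pixel columns grow to the right and rows downward; lengths in m; the calibration is good to about 2 mm. A picture is of the moment at which its call begins. calibration takes no time and is no camera call.
- ticket.close_job(): hands the job in; it is judged then, once.
Trained networks look in the newest picture that a camera, given by its name, has taken for a name from the list of things; names that differ only in an ending like _2 or _b are one class to them, and where a whole thing is asked for, a point or a joint stands for the part that bears it (a point fixed in the world has none). Each returns a list of dicts, best first, with "p" (0 to 1); they miss things now and then, are a little off and sometimes report something else, mostly with a low value. They report only what shows in the picture. A call takes as long as a camera call. They do not tell look-alikes from the thing itself.
- cams.spot_in(camera, query): "box" ([centre column, centre row, width, height] as shares, 0 to 1, of the picture: columns of its width, rows of its height, round what is visible of it).
- cams.outline_of(camera, query): "mask" (420x560 bool, what is visible of it) and "box" ([centre column, centre row, width, height] as shares, 0 to 1, of the picture: columns of its width, rows of its height, round what is visible of it).
- cams.mark_of(camera, query): "location" ([column, row] as shares, 0 to 1, of the picture: columns of its width, rows of its height: a listed point, or the origin of a listed thing).
The state is a dict: "time_s": time; "q": joint angles; "qvel": joint speeds; "joint_efforts": joint torques, N m; "position": TCP position; "tool_rot": TCP orientation; "ft_force": force on the tool from outside, world axes, zero at the start; "wrist_torque": the same for the moment, N m; "grip_width": finger opening in m; "gripper_force": force on a finger pad.
Only numpy, scipy, OpenCV 4.12 (cv2) and the standard library are available. Lean on these libraries where they do the work, as an engineer would, in place of code of your own. Each camera call takes 0.05 s, during which the arm holds its last target. There are 200 camera calls.

## Task

Draw the wooden push stick out of its storage slot by the blade end, lay it down on the mat and let go, then take it again by its upright handle. With its blade, gently push the heat sink that lies under the clear hood along between its guide bars and off the ledge so that it drops into the scrap chute, then lay the stick flat on the blue mat, clear of the slot and the stand, and let go. Do not touch the heat sink with the gripper, and leave the bystanders (square heat sink, wire spool, jar) where they are.

Things in the scene. Friction and masses are not known exactly. Their poses are not given: they have to be found in the camera images.
- stand: Fixed reject stand in one row: grey block with stage and clear hood, then aluminium chute. Origin on the mat directly below the middle of the ledge edge; x is level and points in the push direction (entrance to ledge to chute), y across, z up. Stage top 110 mm above the mat, from x = -155 mm (entrance) to x = 0 (ledge edge), 104 mm wide. Its yaw varies by about 0.2 rad.
- ledge (a point): Middle of the ledge edge, at stage height (110 mm above the mat); axes as the stand. Two steel guide bars stand on the stage along x, from 140 mm to 5 mm before this edge, 5 mm thick, 30 mm high, always 56 mm apart inside, but the pair is set anywhere up to 9 mm to either side of the middle: its setting is not given, see or feel for it. The heat sink lies between them.
- entrance (a point): Middle of the hood's entrance, at stage height, 155 mm before the ledge edge; axes as the stand. The clear hood covers the whole stage: walls 86 mm apart inside, roof underside 42 mm and top 49 mm above the stage; open only here and at the ledge. Inside, a pair of steel guide bars narrows the way (see ledge).
- tray (a point): Point on the chute's tray floor, 135 mm beyond the ledge edge, 6 mm above the mat. From the ledge a ramp falls at 50 degrees from 85 mm height to the tray floor, which runs from 66 to 200 mm beyond the ledge. Side walls 80 mm apart inside, 100 mm high by the ramp, 50 mm by the tray; end wall 60 mm high.
- slot: Fixed dark steel storage slot for the stick, on the mat: a box 177 x 60 x 67 mm, open only at the mouth (its -x end); inside 172 mm deep, 50 mm wide, 62 mm high. Origin on the mat at the middle of the mouth; x points inwards, so the stick is drawn out along -x, by at least 165 mm to be wholly out.
- stick: Loose wooden push stick, 0.18 kg, 232 mm long. Origin on the underside below the middle of the handle; x points from handle to blade, z up. Base strip 30 mm wide, 8 mm thick, from x = -32 to +200 mm. Centre of mass about 25 mm ahead of the origin. At the start it lies on the mat, handle inside the slot, 65 to 80 mm of the blade end out of the mouth.
- handle (a point): Middle of the stick's handle, 36 mm above its underside: an upright block at the rear, 60 mm long (x = -30 to +30 mm of the stick), 24 mm wide, from 8 to 52 mm above the underside. Grip it across the stick. Too tall to enter the hood.
- blade (a point): Middle of the stick's blade, 195 mm ahead of the stick's origin, 20 mm above its underside: an upright plate at the front end, 10 mm thick (x = 190 to 200 mm of the stick), 51 mm wide, from the underside up to 30 mm. Grip it across the stick.
- sink: The reject: finned aluminium heat sink, 90 x 36 x 24 mm, 0.17 to 0.35 kg, lying on its base on the stage between the guide bars, up to 8 mm off their middle, length (x) along them. Origin at the middle of its underside. Pushing takes 1 to 4 N; over 10 N would damage it. It tips over when its middle has passed the ledge edge, then slides down by itself.
- goodsink: Bystander: square finned heat sink 70 x 70 x 30 mm on the mat; origin at the middle of its underside. Leave alone.
- spool: Bystander: wire spool, 68 mm across, 44 mm tall, standing on the mat; origin at the middle of its underside. Leave alone.
- fluxjar: Bystander: jar 48 mm across, 60 mm tall, on the mat; origin at the middle of its underside. Leave alone.
There are look-alikes about, which are no part of the job. Of the things that look like the stick, the middle-sized one is meant. There is more than one size of the slot; the job needs the smaller.

How it is judged (in metres and radians):
On the way, in this order (a step that is already met when the one before it is completed fails the run):
1. the push stick is wholly out of its slot, lies flat on the mat and is let go (x of stick in the frame of slot below -0.025 m and height (world z) of stick below 0.006 m and angle between stick's own z axis and vertical below 0.08 rad and linear speed of stick below 0.02 m/s and contact force between the fingers and stick below 0.1 N), for 0.2 s.
2. the stick is taken by its handle and lifted off the mat (horizontal distance between the grasp point and handle below 0.04 m and contact force between the fingers and stick above 0.5 N and height (world z) of stick above 0.04 m), for 0.2 s.
3. the stick pushes the heat sink along the stage (contact force between stick and sink above 0.2 N and distance of sink from where it was at the start of the episode above 0.008 m and height (world z) of sink above 0.1 m), for 0.1 s.
4. the heat sink has dropped into the chute (x of sink in the frame of stand above 0.03 m and height (world z) of sink below 0.085 m), for 0.2 s.
At the end, for the whole second after the job is handed in: The heat sink is at rest inside the chute (its origin 30 to 200 mm beyond the ledge edge, between the chute's side walls, below 70 mm height), and the push stick lies flat (within 0.08 rad) and still on the mat, let go, out of the slot and touching neither slot nor stand (x of sink in the frame of stand between 0.03 and 0.2 m and y of sink in the frame of stand between -0.042 and 0.042 m and height (world z) of sink below 0.07 m and linear speed of sink below 0.03 m/s and height (world z) of stick below 0.006 m and angle between stick's own z axis and vertical below 0.08 rad and linear speed of stick below 0.02 m/s and z of blade in the frame of slot below 0.03 m and not (x of stick in the frame of slot above -0.02 m and y of stick in the frame of slot between -0.03 and 0.03 m) and contact force between stick and slot below 0.1 N and contact force between stick and stand below 0.1 N and contact force between the fingers and stick below 0.1 N).
It fails at once if the gripper or arm touches the heat sink (contact force between any of the fingers, the arm and sink above 0.3 N).
It fails at once if the heat sink is pushed harder than 10 N with the stick (contact force between stick and sink above 10 N).
It fails at once if the square heat sink, the spool or the jar is moved more than 20 mm (distance of any of goodsink, spool, fluxjar from where it was at the start of the episode above 0.02 m).
It also fails if it takes over 67 s, if anything falls off the work surface, if the arm or the gripper's body presses on something with over 40 N, if the wrist force passes 120 N, or if a joint passes its speed limit or range.

## Working session

There is one attempt and no reset: what is moved stays moved. The work goes in short steps, Python scripts to look and compute and a tool call to move; the robot and the scene stay as the last step left them, time stands still between calls to the robot, and variables do not carry over. Pictures are saved under pics/ and viewed, at most 10 in all, crops included, and the job is handed in when it is done.

Besides the shell and the picture viewer there is one more tool, called after "Call:" as name(argument=value, ...), one argument or row to a line, values as JSON. move_arm: Moves the arm, as the interface text tells. Its arguments: {"type":"object","properties":{"jaw":{"type":"array","items":{"type":"number"}},"dp":{"type":"array","items":{"type":"array","items":{"type":"number"}}},"turn":{"type":"array","items":{"type":"array","items":{"type":"number"}}},"force":{"type":"number"}},"required":["jaw","dp","turn"]}

```bash
ls; mkdir -p pics
cat > h.py <<'E'
import numpy as np, cv2
from rig import observe, cams, ticket
def K(n):
    c=cams.calibration(n); f=210/np.tan(np.radians(c["vertical_fov"])/2)
    return c,f
def ray(n,u,v):
    c,f=K(n); x=(u-c["cx"])/f; y=(v-c["cy"])/f
    rd=np.hypot(x,y); r=rd
    for _ in range(30): r=rd/(1+c["k1"]*r*r)
    s=r/rd if rd>0 else 1
    V=np.array(c["view"]); R=V[:3,:3]; o=-R.T@V[:3,3]
    return o,R.T@np.array([x*s,-y*s,-1])
def at_z(n,u,v,z):
    o,d=ray(n,u,v); return o+d*(z-o[2])/d[2]
def pt(n,u,v,dep): o,d=ray(n,u,v); return o+d*dep
def cloud(n,dep):
    c,f=K(n); H,W=dep.shape; u,v=np.meshgrid(np.arange(W),np.arange(H))
    x=(u-c["cx"])/f; y=(v-c["cy"])/f; rd=np.hypot(x,y)+1e-12; r=rd.copy()
    for _ in range(30): r=rd/(1+c["k1"]*r*r)
    s=r/rd; V=np.array(c["view"]); R=V[:3,:3]; o=-R.T@V[:3,3]
    P=np.stack([x*s*dep,-y*s*dep,-dep],-1)@R+o
    P[dep==0]=np.nan
    return P
def px(n,p):
    c,f=K(n); V=np.array(c["view"]); q=V[:3,:3]@np.asarray(p)+V[:3,3]
    x=q[0]/-q[2]; y=-q[1]/-q[2]; k=1+c["k1"]*(x*x+y*y)
    return c["cx"]+f*x*k, c["cy"]+f*y*k
E
python3 - <<'E'
from h import *
for n in("side","top"):
    im,d=cams.get_image(n); cv2.imwrite(f"pics/{n}0.png",im[:,:,::-1]); np.save(f"{n}0.npy",d)
    c=cams.calibration(n);V=np.array(c["view"]); print(n,c["vertical_fov"],c["k1"],-V[:3,:3].T@V[:3,3],V[:3,:3].round(2).tolist())
    for q in("stick","slot","blade","stand","ledge","entrance","sink","goodsink","spool","fluxjar"):
        for r in cams.mark_of(n,q)[:4]:
            u,v=r["location"][0]*560,r["location"][1]*420
            print(n,q,round(r["p"],2),round(u),round(v),at_z(n,u,v,{"ledge":.11,"entrance":.11,"sink":.11,"blade":.02}.get(q,0)).round(3)[:2])
s=observe();print(s["time_s"],s["position"],np.round(s["tool_rot"],3).tolist())
E
```

```text
pics
side 56.956273589629184 -0.06348447044349266 [0.28693142 0.76681105 0.61550957] [[-0.99, -0.11, -0.02], [0.04, -0.52, 0.85], [-0.1, 0.85, 0.52]]
side stick 0.83 252 174 [ 0.536 -0.461]
side stick 0.57 385 197 [ 0.083 -0.332]
side stick 0.53 197 183 [ 0.714 -0.377]
side slot 0.86 311 166 [ 0.326 -0.539]
side slot 0.64 258 190 [ 0.495 -0.347]
side blade 0.66 259 196 [ 0.478 -0.271]
side blade 0.59 306 183 [ 0.336 -0.37 ]
side blade 0.57 213 159 [ 0.694 -0.534]
side blade 0.49 171 373 [0.537 0.368]
side stand 0.69 189 318 [0.553 0.223]
side ledge 0.63 181 284 [0.546 0.237]
side ledge 0.53 189 319 [0.504 0.322]
side sink 0.48 178 258 [0.578 0.16 ]
side sink 0.35 181 279 [0.551 0.223]
side goodsink 0.74 283 346 [0.347 0.274]
side goodsink 0.3 180 280 [0.609 0.108]
side spool 0.74 284 290 [0.36 0.12]
top 56.44333299309082 -0.02736324948571302 [ 0.21653626 -0.05012137  1.2765104 ] [[-0.01, -1.0, -0.0], [0.99, -0.01, 0.14], [-0.14, -0.0, 0.99]]
top stick 0.44 263 128 [ 0.673 -0.005]
top slot 0.82 425 231 [ 0.315 -0.536]
top blade 0.59 416 118 [ 0.694 -0.524]
top blade 0.49 346 189 [ 0.455 -0.276]
top stand 0.81 196 164 [0.55  0.219]
top stand 0.7 152 168 [0.538 0.365]
top ledge 0.87 187 157 [0.543 0.223]
top entrance 0.61 234 148 [0.57  0.079]
top sink 0.56 263 129 [ 0.631 -0.01 ]
top sink 0.53 346 189 [ 0.437 -0.262]
top goodsink 0.78 175 225 [0.342 0.284]
top spool 0.78 221 222 [0.353 0.131]
top fluxjar 0.49 264 129 [ 0.667 -0.009]
top fluxjar 0.44 235 145 [0.613 0.088]
1.1 [ 0.13652502 -0.53277244  0.23129161] [[0.969, 0.248, 0.0], [0.248, -0.969, 0.0], [0.0, -0.0, -1.0]]
```

View pics/top0.png

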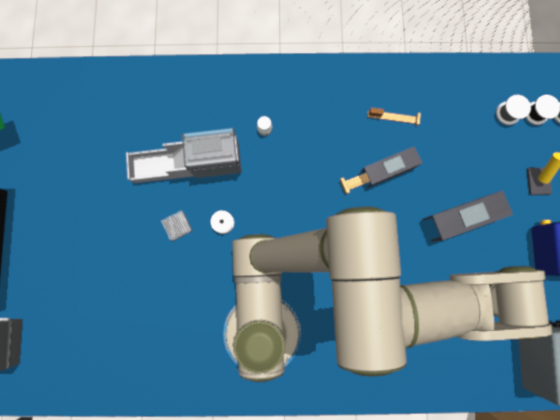

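View pics/side0.png

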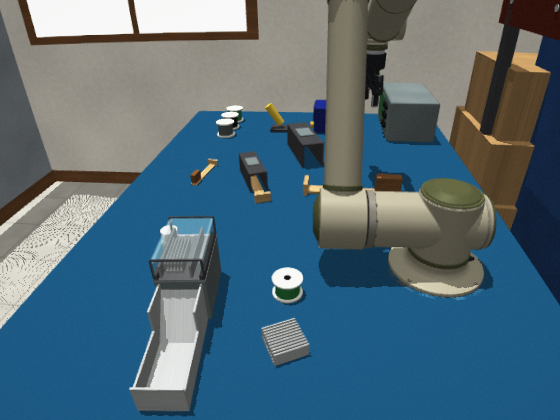

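Candidates for the stick: A, in the small slot, with its blade at top (346,186) / side (260,196). B is the short loose one at top (395,116) / side (205,170). C is the long one behind the arm, with its blade at side (306,187). Slots: small at top (392,167), large at top (466,217). I choose A in the small slot, and will check its sizes.

Run:
```python
from h import *
im=cv2.imread("pics/top0.png"); si=cv2.imread("pics/side0.png")
a=cv2.resize(im[135:215,325:435],None,fx=4.5,fy=4.5); b=cv2.resize(im[115:195,115:270],None,fx=4.5,fy=3.0,interpolation=cv2.INTER_CUBIC)
b=cv2.resize(im[115:195,115:270],None,fx=3.2,fy=3.2,interpolation=cv2.INTER_CUBIC)
c=cv2.resize(si[140:210,180:330],None,fx=2,fy=2)
can=np.zeros((600,800,3),np.uint8); can[:256,:496]=b; can[256:256+343,:495]=a[:343]; can[:140,500:800]=c
can[150:390,500:750]=cv2.resize(si[205:325,140:265],None,fx=2,fy=2)
cv2.imwrite("pics/c1.png",can)
d=np.load("top0.npy"); P=cloud("top",d); ds=np.load("side0.npy"); Q=cloud("side",ds)
def rect(Pc,x,y,z,lab):
    m=(Pc[...,0]>x[0])&(Pc[...,0]<x[1])&(Pc[...,1]>y[0])&(Pc[...,1]<y[1])&(Pc[...,2]>z[0])&(Pc[...,2]<z[1])
    p=Pc[m]
    if len(p)<5: print(lab,len(p));return
    r=cv2.minAreaRect(p[:,:2].astype(np.float32)); print(lab,len(p),np.round(r[0],4),np.round(r[1],4),round(r[2],1),"z",np.percentile(p[:,2],[5,50,95]).round(3)); print("  ",cv2.boxPoints(r).round(3).tolist())
for n,Pc in(("top",P),("side",Q)):
    rect(Pc,(.42,.62),(-.55,-.3),(.058,.075),n+" slot")
    rect(Pc,(.36,.52),(-.33,-.2),(.02,.04),n+" blade")
    rect(Pc,(.36,.52),(-.33,-.2),(.006,.04),n+" stick out")
    rect(Pc,(.4,.75),(.0,.24),(.13,.2),n+" hood")
    rect(Pc,(.4,.75),(.0,.45),(.02,.2),n+" stand")
    rect(Pc,(.6,.75),(-.55,-.35),(.006,.2),n+" smallstick")
    rect(Pc,(.2,.5),(-.7,-.37),(.058,.1),n+" bigslot")
    rect(Pc,(.28,.4),(.08,.18),(.015,.1),n+" spool")
    rect(Pc,(.28,.42),(.2,.33),(.015,.1),n+" goodsink")
    rect(Pc,(.62,.75),(-.06,.05),(.015,.1),n+" jar")
```

```text
top slot 1019 [ 0.5231 -0.4215] [0.0616 0.1795] 21.4 z [0.063 0.068 0.072]
   [[0.4620000123977661, -0.3490000069141388], [0.5270000100135803, -0.515999972820282], [0.5839999914169312, -0.49399998784065247], [0.5189999938011169, -0.3269999921321869]]
top blade 59 [ 0.4775 -0.3019] [0.0503 0.0752] 19.5 z [0.025 0.031 0.035]
   [[0.4410000145435333, -0.2750000059604645], [0.4659999907016754, -0.34599998593330383], [0.5139999985694885, -0.32899999618530273], [0.48899999260902405, -0.257999986410141]]
top stick out 223 [ 0.454  -0.2649] [0.1297 0.1275] 89.8 z [0.006 0.011 0.033]
   [[0.38999998569488525, -0.33000001311302185], [0.5180000066757202, -0.33000001311302185], [0.5180000066757202, -0.20000000298023224], [0.39100000262260437, -0.20000000298023224]]
top hood 1803 [0.5615 0.1498] [0.1021 0.156 ] 6.0 z [0.148 0.157 0.16 ]
   [[0.503000020980835, 0.22200000286102295], [0.5189999938011169, 0.06700000166893005], [0.6200000047683716, 0.07800000160932541], [0.6039999723434448, 0.2329999953508377]]
top stand 3292 [0.5575 0.2047] [0.1465 0.4593] 14.6 z [0.029 0.153 0.16 ]
   [[0.428999990
[... 3231 characters left out ...]
 [0.0663 0.0693] 46.3 z [0.019 0.044 0.046]
   [[0.3050000071525574, 0.125], [0.35499998927116394, 0.07699999958276749], [0.4009999930858612, 0.125], [0.35100001096725464, 0.17299999296665192]]
side goodsink 1278 [0.3438 0.2746] [0.0709 0.0725] 25.7 z [0.019 0.027 0.031]
   [[0.29600000381469727, 0.2919999957084656], [0.328000009059906, 0.22699999809265137], [0.3919999897480011, 0.25699999928474426], [0.36000001430511475, 0.3230000138282776]]
side jar 21 [ 0.6892 -0.0091] [0.0079 0.03  ] 4.2 z [0.058 0.06  0.063]
   [[0.6840000152587891, 0.006000000052154064], [0.6859999895095825, -0.024000000208616257], [0.6940000057220459, -0.024000000208616257], [0.6919999718666077, 0.006000000052154064]]
```

View pics/c1.png

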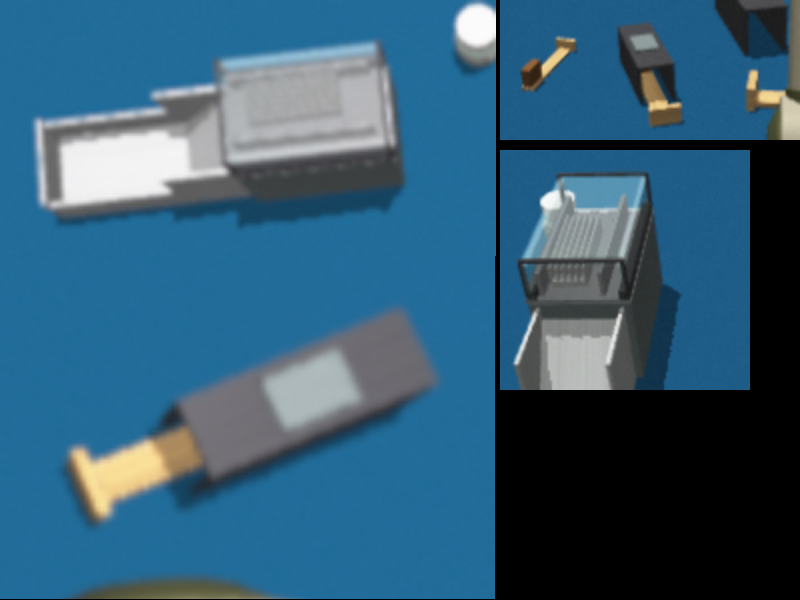

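The crops confirm it. The slot at top (392,167) measures 61x180 mm, so it is the small one, with about 75 mm of blade sticking out. Hood and stand are at left. The guide bars and sink show through the hood in the side view.

First, move above the blade at (0.467,-0.271).

Call:
move_arm(
  jaw=[8.5,8.5,8.5,8.5,8.5,8.5,8.5,8.5,8.5,8.5,8.5,8.5],
  dp=[
    [3.2,-1.43,0],
    [3.2,-1.43,0],
    [3.2,-1.43,0],
    [3.2,-1.43,0],
    [3.2,-1.43,0],
    [3.2,-1.43,0],
    [3.2,-1.43,0],
    [3.2,-1.43,0],
    [3.2,-1.43,0],
    [3.2,-1.43,0],
    [3.2,-1.43,0],
    [3.2,-1.43,0],
  ],
  turn=[
    [0,0,0],
    [0,0,0],
    [0,0,0],
    [0,0,0],
    [0,0,0],
    [0,0,0],
    [0,0,0],
    [0,0,0],
    [0,0,0],
    [0,0,0],
    [0,0,0],
    [0,0,0],
  ],
)

```text
time_s: 2.1
position: [0.4671, -0.2699, 0.2315]
tool_rot: [[0.969, 0.248, 0.0], [0.248, -0.969, -0.0], [0.0, 0.0, -1.0]]
ft_force: [0.2, 0.1, 0.4]
grip_width: 0.085
gripper_force: 0.0
```

Call:
move_arm(
  jaw=[8.5,8.5,8.5,8.5,8.5,8.5,8.5,8.5,8.5,8.5,8.5,8.5],
  dp=[
    [0,0,0],
    [0,0,0],
    [0,0,0],
    [0,0,0],
    [0,0,0],
    [0,0,0],
    [0,0,0],
    [0,0,0],
    [0,0,0],
    [0,0,0],
    [0,0,0],
    [0,0,0],
  ],
  turn=[
    [0,0,-0.12],
    [0,0,-0.12],
    [0,0,-0.12],
    [0,0,-0.12],
    [0,0,-0.12],
    [0,0,-0.12],
    [0,0,-0.12],
    [0,0,-0.12],
    [0,0,-0.12],
    [0,0,-0.12],
    [0,0,-0.12],
    [0,0,-0.12],
  ],
)

```text
time_s: 3.1
position: [0.4659, -0.2713, 0.2313]
tool_rot: [[-0.126, 0.992, 0.0], [0.992, 0.126, -0.0], [-0.0, 0.0, -1.0]]
ft_force: [0.4, -0.4, -0.2]
grip_width: 0.0849
gripper_force: 0.0
```

Call:
move_arm(
  jaw=[8.5,8.5,8.5,8.5],
  dp=[
    [0,0,2],
    [0,0,3],
    [0,0,3],
    [0,0,2],
  ],
  turn=[
    [0,0,-0.12],
    [0,0,-0.12],
    [0,0,0],
    [0,0,0],
  ],
)

```text
time_s: 3.43
position: [0.4652, -0.2706, 0.129]
tool_rot: [[-0.353, 0.936, -0.002], [0.936, 0.353, 0.002], [0.002, -0.001, -1.0]]
ft_force: [0.3, 0.1, -0.9]
grip_width: 0.0852
gripper_force: 0.0
```

Run:
```python
from h import *
M=np.array([.4895,-.337]); a=np.array([-.37,.929]); l=np.array([.929,.37])
for n in("top","side"):
    P=cloud(n,np.load(n+"0.npy"))
    for z0,z1,s0,s1 in((.012,.04,.03,.11),(.004,.012,.015,.06)):
        D=P[...,:2]-M; s=D@a; t=D@l; m=(s>s0)&(s<s1)&(abs(t)<.045)&(P[...,2]>z0)&(P[...,2]<z1)
        p=P[m]; print(n,m.sum(),"s",np.percentile(s[m],[2,50,98]).round(4),"t",np.percentile(t[m],[2,50,98]).round(4),"z",np.percentile(p[:,2],[5,50,95]).round(3))
        if s0<.02:
            pf=np.polyfit(s[m],t[m],1); print("slope",pf)
    r=cams.mark_of(n,"blade")
    for q in r[:3]: print(n,round(q["p"],2),at_z(n,q["location"][0]*560,q["location"][1]*420,.02).round(3))
```

```text
top 77 s [0.0356 0.0696 0.074 ] t [-0.0216  0.0038  0.0277] z [0.013 0.029 0.035]
top 122 s [0.0157 0.0366 0.0573] t [-0.0403  0.0011  0.0373] z [0.004 0.008 0.011]
slope [-0.01187592  0.00092305]
top 0.59 [ 0.694 -0.524  0.02 ]
top 0.49 [ 0.455 -0.276  0.02 ]
side 109 s [0.0619 0.0704 0.0744] t [-0.0203  0.0028  0.0285] z [0.014 0.024 0.032]
side 7 s [0.0165 0.0188 0.0241] t [-0.0087  0.0054  0.0177] z [0.006 0.008 0.01 ]
slope [ 1.00202529 -0.01434951]
side 0.66 [ 0.478 -0.271  0.02 ]
side 0.59 [ 0.336 -0.37   0.02 ]
side 0.57 [ 0.694 -0.534  0.02 ]
```

Call:
move_arm(
  jaw=[8.5,8.5,8.5,8.5,8.5,8.5,5,4.5,4.5,4.5,4.5,4.5],
  dp=[
    [0,0.1,3.5],
    [0,0.1,3.5],
    [-0.1,0,2.5],
    [0,0,1.5],
    [0,0,1.2],
    [0,0,0],
    [0,0,0],
    [0,0,0],
    [0,0,0],
    [0,0,0],
    [0,0,0],
    [0,0,0],
  ],
  turn=[
    [0,0,-0.01],
    [0,0,0],
    [0,0,0],
    [0,0,0],
    [0,0,0],
    [0,0,0],
    [0,0,0],
    [0,0,0],
    [0,0,0],
    [0,0,0],
    [0,0,0],
    [0,0,0],
  ],
  force=30,
)

```text
time_s: 4.53
position: [0.4688, -0.272, 0.011]
tool_rot: [[-0.362, 0.932, 0.002], [0.932, 0.362, -0.002], [-0.003, 0.001, -1.0]]
ft_force: [-0.6, 0.7, 5.7]
grip_width: 0.0502
gripper_force: 30.9
```

Call:
move_arm(
  jaw=[4.5,4.5,4.5,4.5,4.5,4.5,4.5,4.5,4.5,4.5,4.5,4.5],
  dp=[
    [0.6,0,-0.1],
    [1.2,0,-0.1],
    [1.8,0,0],
    [2,0,0],
    [2,0,0],
    [2,0,0],
    [2,0,0],
    [2,0,0],
    [2,0,0],
    [2,0,0],
    [2,0,0],
    [1.4,0,0],
  ],
  turn=[
    [0,0,0],
    [0,0,0],
    [0,0,0],
    [0,0,0],
    [0,0,0],
    [0,0,0],
    [0,0,0],
    [0,0,0],
    [0,0,0],
    [0,0,0],
    [0,0,0],
    [0,0,0],
  ],
  force=50,
)

```text
time_s: 5.53
position: [0.3914, -0.0742, 0.0118]
tool_rot: [[-0.362, 0.932, 0.0], [0.932, 0.362, -0.0], [-0.0, 0.0, -1.0]]
ft_force: [0.3, -0.3, -1.1]
grip_width: 0.0498
gripper_force: 51.8
```

Run:
```python
from h import *
im,d=cams.get_image("side"); np.save("side1.npy",d); im2,d2=cams.get_image("top"); np.save("top1.npy",d2)
can=np.zeros((600,800,3),np.uint8)
can[:300,:480]=cv2.resize(im[150:250,190:350],None,fx=3,fy=3); can[300:540,:480]=cv2.resize(im2[140:220,300:460],None,fx=3,fy=3)
cv2.imwrite("pics/p1.png",can[...,::-1])
```

```text
(no output)
```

View pics/p1.png

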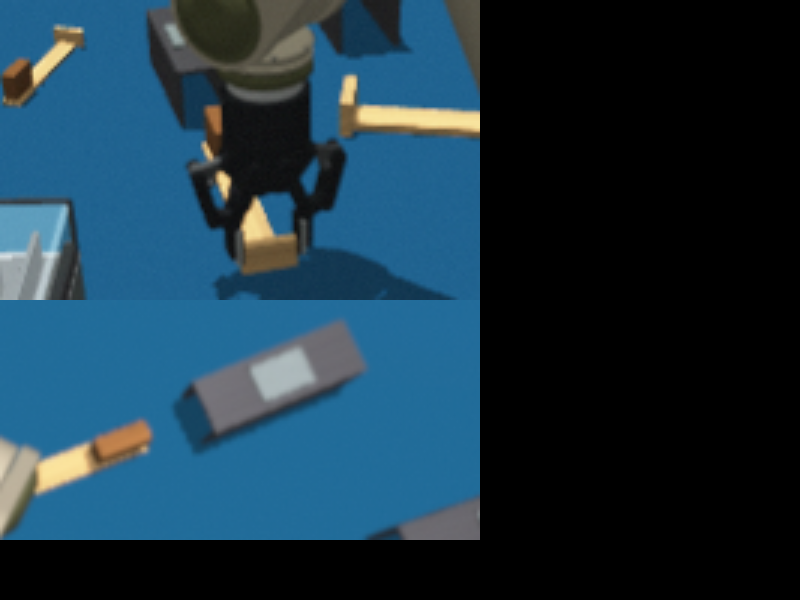

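The stick is wholly out of the slot, with its blade held at side crop (270,255) and its handle in the top crop at (122,440). I'll lower it a hair, release and rise.

Call:
move_arm(
  jaw=[4.5,6,7,8.5,8.5,8.5,8.5,8.5,8.5,8.5,8.5,8.5],
  dp=[
    [0,0,0.15],
    [0,0,0],
    [0,0,0],
    [0,0,0],
    [0,0,0],
    [0,0,0],
    [0,0,0],
    [0,0,-3],
    [0,0,-4],
    [0,0,-4],
    [0,0,-4],
    [0,0,-3],
  ],
  turn=[
    [0,0,0],
    [0,0,0],
    [0,0,0],
    [0,0,0],
    [0,0,0],
    [0,0,0],
    [0,0,0],
    [0,0,0],
    [0,0,0],
    [0,0,0],
    [0,0,0],
    [0,0,0],
  ],
)

```text
time_s: 6.63
position: [0.3923, -0.0757, 0.193]
tool_rot: [[-0.362, 0.932, 0.003], [0.932, 0.362, -0.001], [-0.002, 0.002, -1.0]]
ft_force: [1.8, -0.2, 0.1]
grip_width: 0.0854
gripper_force: 0.0
```

Run:
```python
from h import *
s=observe(); print(s["position"],s["q"])
for n in("top","side"):
    im,d=cams.get_image(n); cv2.imwrite(f"pics/{n}2.png",im[...,::-1]); np.save(n+"2.npy",d); P=cloud(n,d)
    a=np.array([-.365,.931]); l=np.array([.931,.365]); M=np.array([.463,-.256])
    D=P[...,:2]-M; S=D@a; T=D@l
    m=(abs(S)<.06)&(abs(T)<.05)&(P[...,2]>.04)&(P[...,2]<.06); p=P[m]
    print(n,"handle",m.sum(),"z",np.median(p[:,2]).round(3)); r=cv2.minAreaRect(p[:,:2].astype(np.float32)); print(r)
    hsv=cv2.cvtColor(im,cv2.COLOR_RGB2HSV); w=(hsv[...,0]<25)&(hsv[...,1]>70)&(abs(T)<.06)&(S>-.06)&(S<.23)
    for z0,z1 in((.005,.013),(.024,.036)):
        ww=w&(P[...,2]>z0)&(P[...,2]<z1)&((S>.04)&(S<.18) if z0<.01 else S>.17)
        if ww.sum()>5:
            pf=np.polyfit(S[ww],T[ww],1) if z0<.01 else 0; print(z0,ww.sum(),"S",np.percentile(S[ww],[2,50,98]).round(4),"T",np.percentile(T[ww],[2,50,98]).round(4),pf)
    for q in("handle","stick"):
        for r in cams.mark_of(n,q)[:3]: print(n,q,round(r["p"],2),at_z(n,r["location"][0]*560,r["location"][1]*420,.036 if q=="handle" else 0).round(3))
```

```text
[ 0.39230752 -0.07574783  0.19301035] [-2.80308627e+01  8.79048920e+00  9.99762173e+01  3.72326642e-04
  7.10572647e+01 -4.92335117e+01]
top handle 146 z 0.052
((0.46079200506210327, -0.2563111186027527), (0.02475510723888874, 0.05964605510234833), 20.764522552490234)
0.005 99 S [0.041  0.062  0.0911] T [-0.0161 -0.005   0.0113] [-0.20123098  0.00822609]
0.024 12 S [0.1931 0.1977 0.1998] T [-0.0203 -0.0089  0.0039] 0
top handle 0.93 [ 0.468 -0.259  0.036]
top handle 0.7 [ 0.068 -0.334  0.036]
top handle 0.68 [ 0.712 -0.386  0.036]
top stick 0.95 [ 0.075 -0.346  0.   ]
top stick 0.81 [ 0.719 -0.377  0.   ]
top stick 0.62 [ 0.46  -0.265 -0.   ]
side handle 101 z 0.05
((0.46244800090789795, -0.25797227025032043), (0.02371509000658989, 0.06339983642101288), 23.363433837890625)
0.005 211 S [0.0429 0.1018 0.1553] T [-0.0132  0.0003  0.0136] [ 4.70781939e-03 -8.61042161e-05]
0.024 74 S [0.1887 0.1967 0.2005] T [-0.0222  0.0039  0.025 ] 0
side handle 0.84 [ 0.468 -0.25   0.036]
side handle 0.77 [ 0.715 -0.384  0.036]
side stick 0.98 [ 0.08  -0.334  0.   ]
side stick 0.91 [ 0.46  -0.259  0.   ]
side stick 0.72 [ 0.708 -0.386  0.   ]
```

Call:
move_arm(
  jaw=[8.5,8.5,8.5,8.5,8.5,8.5,8.5,8.5,8.5,8.5,8.5,8.5],
  dp=[
    [-3.2,0,0],
    [-3.9,0,0],
    [-3.9,0,0],
    [-3.9,0,1],
    [-3,-0.1,2],
    [-1.5,0,3],
    [0,0,3],
    [0,0,3],
    [0,0,2.5],
    [0,0,1.5],
    [0,0,1],
    [0,0,0.3],
  ],
  turn=[
    [0,0,0],
    [0,0,0],
    [0,0,0],
    [0,0,0],
    [0,0,0],
    [0,0,0],
    [0,0,0],
    [0,0,0],
    [0,0,0],
    [0,0,0],
    [0,0,0],
    [0,0,0],
  ],
)

```text
time_s: 7.93
position: [0.4604, -0.2561, 0.0143]
tool_rot: [[-0.361, 0.932, -0.004], [0.932, 0.361, 0.003], [0.004, -0.002, -1.0]]
ft_force: [0.6, -0.1, 0.1]
grip_width: 0.0846
gripper_force: 0.0
```

Call:
move_arm(
  jaw=[4,2,2,2,2,2,2,2,2,2],
  dp=[
    [0,0,0],
    [0,0,0],
    [0,0,0],
    [0,0,0],
    [0,0,0],
    [0,0,0],
    [0,0,0],
    [0,0,0],
    [0,0,0],
    [0,0,0],
  ],
  turn=[
    [0,0,0],
    [0,0,0],
    [0,0,0],
    [0,0,0],
    [0,0,0],
    [0,0,0],
    [0,0,0],
    [0,0,0],
    [0,0,0],
    [0,0,0],
  ],
  force=60,
)

```text
time_s: 8.77
position: [0.4617, -0.2571, 0.0176]
tool_rot: [[-0.362, 0.932, 0.001], [0.932, 0.362, -0.001], [-0.001, 0.001, -1.0]]
ft_force: [0.1, 0.8, 7.1]
grip_width: 0.0234
gripper_force: 59.7
```

```bash
cat >> h.py <<'E'
L=np.array([.554,.2261]); yaw=np.radians(96.1)
ux=np.array([np.cos(yaw),np.sin(yaw)]); uy=np.array([-ux[1],ux[0]])
def stand(x,y,z): return np.r_[L+x*ux+y*uy,z]
def tost(p): d=np.asarray(p)[:2]-L; return np.array([d@ux,d@uy])
def warp(n,im,z,x0=-.2,x1=.01,y0=-.056,y1=.056,k=1800):
    W=int((x1-x0)*k);H=int((y1-y0)*k); mx=np.zeros((H,W),np.float32); my=mx.copy()
    g=[[px(n,stand(x,y,z)) for x in np.linspace(x0,x1,30)] for y in np.linspace(y1,y0,20)]
    g=cv2.resize(np.array(g,np.float32),(W,H))
    # exact corners: cv2.resize samples at cell centres; correct by affine grid
    xs=np.linspace(0,29,W,dtype=np.float32); ys=np.linspace(0,19,H,dtype=np.float32)
    G=np.array([[px(n,stand(x,y,z)) for x in np.linspace(x0,x1,30)] for y in np.linspace(y1,y0,20)],np.float32)
    XX,YY=np.meshgrid(xs,ys); mp=cv2.remap(G,XX,YY,cv2.INTER_LINEAR)
    return cv2.remap(im,mp[...,0],mp[...,1],cv2.INTER_CUBIC)
E
python3 - <<'E'
from h import *
can=np.zeros((600,800,3),np.uint8)
for i,n in enumerate(("top","side")):
    im=cv2.imread(f"pics/{n}2.png")
    for j,z in enumerate((.14,.11)):
        w=warp(n,im,z); h,wd=w.shape[:2]
        for y in range(-50,51,10): cv2.line(w,(0,int((56-y)*1.8)),(6,int((56-y)*1.8)),(0,0,255),1)
        for x in range(-190,10,10): cv2.line(w,(int((x+200)*1.8),0),(int((x+200)*1.8),4),(0,0,255),1)
        can[i*210:i*210+h,j*390:j*390+wd]=w
cv2.imwrite("pics/w1.png",can[:420])
E
```

```text
Traceback (most recent call last):
  File "h.py", line 38, in warp
    G=np.array([[px(n,stand(x,y,z)) for x in np.linspace(x0,x1,30)] for y in np.linspace(y1,y0,20)],np.float32)
                 ~~^^^^^^^^^^^^^^^^
  File "h.py", line 25, in px
    c,f=K(n); V=np.array(c["view"]); q=V[:3,:3]@np.asarray(p)+V[:3,3]
        ~^^^
  File "h.py", line 4, in K
    c=cams.calibration(n); f=210/np.tan(np.radians(c["vertical_fov"])/2)
ValueError: time passes only in moves, steps and waits
```

Call:
move_arm(
  jaw=[2,2,2,2,2,2,2,2],
  dp=[
    [0,0,-0.5],
    [0,0,-1.5],
    [0,0,-2.5],
    [0,0,-3],
    [0,0,-2.5],
    [0,0,-1.4],
    [0,0,0],
    [0,0,0],
  ],
  turn=[
    [0,0,0],
    [0,0,0],
    [0,0,0],
    [0,0,0],
    [0,0,0],
    [0,0,0],
    [0,0,0],
    [0,0,0],
  ],
)

```text
time_s: 9.43
position: [0.4613, -0.2568, 0.1308]
tool_rot: [[-0.362, 0.932, 0.0], [0.932, 0.362, -0.0], [-0.0, 0.0, -1.0]]
ft_force: [0.1, 0.6, -2.3]
grip_width: 0.0231
gripper_force: 58.9
```

```bash
python3 - <<'E'
s=open("h.py").read()
s=s.replace('def K(n):\n','_C={}\ndef K(n):\n    if n in _C: return _C[n]\n').replace('    return c,f\n','    _C[n]=(c,f); return c,f\n')
i=s.index("    g=[[px"); j=s.index("    xs=np.linspace"); s=s[:i]+s[j:]
open("h.py","w").write(s)
E
cat > w.py <<'E'
from h import *
def sheet(tag,out,k=1800,zs=(.14,.11),**kw):
    can=np.zeros((600,800,3),np.uint8)
    for i,n in enumerate(("top","side")):
        im=cv2.imread(f"pics/{n}{tag}.png")
        for j,z in enumerate(zs):
            w=warp(n,im,z); h,wd=w.shape[:2]
            for y in range(-50,51,10): cv2.line(w,(0,int((56-y)*1.8)),(6,int((56-y)*1.8)),(0,0,255),1)
            for x in range(-190,10,10): cv2.line(w,(int((x+200)*1.8),0),(int((x+200)*1.8),4),(0,0,255),1)
            can[i*210:i*210+h,j*390:j*390+wd]=w
    cv2.imwrite(out,can[:420])
E
python3 -c "
from w import *
sheet('2','pics/w1.png')"
```

```text
(no output)
```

View pics/w1.png

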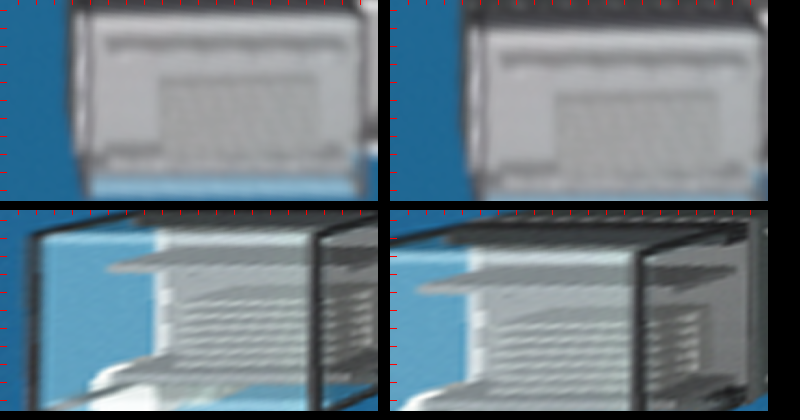

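The warps show the sink at stand x about -111 to -24 mm, and the bars from -140 to -8 mm, with dark bands near y=+31 and -28 mm. I'll get profiles for the bar setting.

Run:
```python
from h import *
for n,xr in(("top",(-.137,-.117)),("top",(-.022,-.009)),("side",(-.137,-.117))):
    im=cv2.imread(f"pics/{n}2.png"); w=cv2.cvtColor(warp(n,im,.14,x0=xr[0],x1=xr[1],y0=-.05,y1=.05,k=1000),cv2.COLOR_BGR2GRAY).mean(1)
    print(n,xr); 
    for y in range(50,-50,-10): print(y, w[50-y:60-y].round().astype(int).tolist())
```

```text
top (-0.137, -0.117)
50 [101, 115, 131, 148, 166, 178, 187, 192, 193, 191]
40 [186, 179, 171, 164, 157, 151, 145, 142, 141, 143]
30 [148, 154, 160, 166, 172, 177, 178, 179, 178, 177]
20 [177, 176, 176, 176, 176, 176, 176, 176, 176, 176]
10 [176, 177, 177, 176, 176, 176, 176, 176, 176, 176]
0 [176, 176, 176, 177, 177, 177, 177, 176, 176, 176]
-10 [176, 176, 175, 175, 175, 175, 174, 174, 173, 171]
-20 [169, 165, 160, 155, 149, 143, 140, 138, 137, 138]
-30 [142, 147, 153, 158, 161, 163, 163, 161, 157, 153]
-40 [151, 150, 151, 153, 157, 161, 166, 169, 170, 168]
top (-0.022, -0.009)
50 [99, 115, 130, 146, 165, 177, 185, 191, 193, 190]
40 [185, 179, 172, 164, 157, 152, 146, 143, 142, 143]
30 [147, 152, 159, 164, 169, 173, 175, 175, 174, 174]
20 [174, 174, 174, 174, 174, 174, 174, 174, 174, 174]
10 [174, 174, 174, 173, 173, 173, 173, 172, 172, 172]
0 [172, 171, 172, 172, 172, 172, 172, 172, 172, 171]
-10 [171, 171, 170, 170, 170, 170, 170, 170, 169, 168]
-20 [166, 163, 160, 157, 153, 149, 146, 144, 142, 141]
-30 [142, 145, 149, 153, 156, 157, 157, 155, 152, 149]
-40 [147, 146, 147, 151, 155, 160, 165, 168, 170, 168]
side (-0.137, -0.117)
50 [75, 79, 81, 84, 87, 99, 120, 147, 169, 182]
40 [187, 182, 171, 158, 150, 147, 146, 146, 145, 144]
30 [142, 140, 139, 142, 152, 167, 173, 172, 166, 158]
20 [151, 147, 145, 145, 146, 147, 147, 147, 147, 147]
10 [147, 147, 147, 147, 147, 147, 146, 146, 145, 145]
0 [145, 145, 146, 146, 146, 146, 146, 146, 145, 145]
-10 [145, 145, 145, 146, 146, 146, 146, 146, 146, 146]
-20 [145, 145, 146, 146, 147, 150, 152, 155, 160, 169]
-30 [179, 179, 165, 153, 152, 161, 170, 173, 170, 162]
-40 [159, 164, 178, 196, 212, 223, 234, 240, 242, 244]
```

Call:
move_arm(
  jaw=[2,2,2,2,2,2,2,2,2,2,2,2],
  dp=[
    [0,0,0],
    [0,0,0],
    [0,0,-0.15],
    [0.9,1.4,0],
    [1.6,2.5,0],
    [1.6,2.5,0],
    [1.6,2.5,0],
    [1.6,2.5,0],
    [1.4,2.2,0],
    [0.83,1.3,0],
    [0,0,0],
    [0,0,0],
  ],
  turn=[
    [0,0,0.088],
    [0,0,0.088],
    [0,0,0.088],
    [0,0,0],
    [0,0,0],
    [0,0,0],
    [0,0,0],
    [0,0,0],
    [0,0,0],
    [0,0,0],
    [0,0,0],
    [0,0,0],
  ],
)

```text
time_s: 10.43
position: [0.599, -0.1457, 0.1303]
tool_rot: [[-0.107, 0.994, -0.003], [0.994, 0.107, 0.001], [0.002, -0.003, -1.0]]
ft_force: [-0.1, 0.4, -1.5]
grip_width: 0.023
gripper_force: 59.1
```

```bash
cat > look.py <<'E'
from w import *
import sys
tag=sys.argv[1]
s=observe(); print(s["time_s"],s["position"].round(4) if hasattr(s["position"],"round") else s["position"],"stand",tost(s["position"]).round(4),"yaw",np.degrees(np.arctan2(s["tool_rot"][1][0],s["tool_rot"][0][0])).round(2),"F",np.round(s["ft_force"],2))
for n in("top","side"):
    im,d=cams.get_image(n); cv2.imwrite(f"pics/{n}{tag}.png",im[...,::-1]); np.save(n+tag+".npy",d)
    P=cloud(n,d); hsv=cv2.cvtColor(im,cv2.COLOR_RGB2HSV); w=(hsv[...,0]<25)&(hsv[...,1]>70)
    D=P[...,:2]-L; X=D@ux; Y=D@uy; w&=(X>-.42)&(X<0)&(abs(Y)<.06)&(P[...,2]>.1)
    b=w&(P[...,2]>.131)&(X>-.24); st=w&(P[...,2]<.13)&(X<-.2)&(X>-.34)
    for nm,m in(("blade",b),("strip",st)):
        if m.sum()>8:
            print(n,nm,m.sum(),"X",np.percentile(X[m],[2,50,98]).round(4),"Y",np.percentile(Y[m],[2,50,98]).round(4),"mid",np.round(np.percentile(Y[m],[2,98]).mean(),4),"Z",np.percentile(P[m][:,2],[5,50,95]).round(4), np.polyfit(X[m],Y[m],1).round(3) if nm=="strip" else "")
E
python3 look.py 3; python3 -c "
from w import *
sheet('3','pics/w3.png',zs=(.145,.115))"
```

```text
10.4333 [ 0.599  -0.1457  0.1303] stand [-0.3745 -0.0052] yaw 96.15 F [-0.08  0.36 -1.55]
top blade 51 X [-0.1842 -0.1799 -0.1755] Y [-0.0265 -0.0012  0.0208] mid -0.0028 Z [0.1364 0.1431 0.1479] 
top strip 159 X [-0.2545 -0.2254 -0.2011] Y [-0.018  -0.0047  0.0097] mid -0.0042 Z [0.1178 0.1212 0.1252] [0.103 0.019]
side blade 42 X [-0.1869 -0.1804 -0.1516] Y [-0.0186  0.005   0.0228] mid 0.0021 Z [0.1436 0.1454 0.1608] 
side strip 263 X [-0.3375 -0.2789 -0.2233] Y [-0.0199 -0.0058  0.0091] mid -0.0054 Z [0.1187 0.1204 0.1228] [-0.001 -0.006]
```

View pics/w3.png

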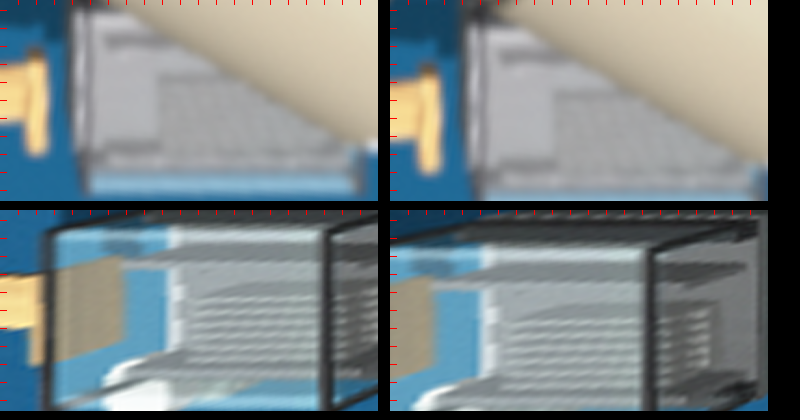

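Call:
move_arm(
  jaw=[2,2,2,2,2,2,2,2,2],
  dp=[
    [0,0.09,-0.2],
    [0.5,0,0],
    [0.7,0,0],
    [0.7,0,0],
    [0.5,0,0],
    [0.3,0,0],
    [0.2,0,0],
    [0,0,0],
    [0,0,0],
  ],
  turn=[
    [0,0,0],
    [0,0,0],
    [0,0,0],
    [0,0,0],
    [0,0,0],
    [0,0,0],
    [0,0,0],
    [0,0,0],
    [0,0,0],
  ],
)

```text
time_s: 11.28
position: [0.5973, -0.1174, 0.1344]
tool_rot: [[-0.106, 0.994, 0.0], [0.994, 0.106, -0.0], [-0.0, 0.0, -1.0]]
ft_force: [-0.2, -0.1, -1.7]
grip_width: 0.0234
gripper_force: 59.1
```

```bash
python3 look.py 4; python3 -c "
from w import *
sheet('4','pics/w4.png',zs=(.145,.115))"
```

```text
11.2833 [ 0.5973 -0.1174  0.1344] stand [-0.3462 -0.0066] yaw 96.08 F [-0.19 -0.08 -1.66]
top blade 14 X [-0.1558 -0.1554 -0.154 ] Y [-0.0165  0.0021  0.0172] mid 0.0004 Z [0.133  0.145  0.1559] 
top strip 65 X [-0.2241 -0.2103 -0.2008] Y [-0.0199 -0.0068  0.0085] mid -0.0057 Z [0.1226 0.1258 0.1286] [0.423 0.083]
side blade 13 X [-0.1546 -0.1524 -0.1503] Y [-0.0058  0.0068  0.0199] mid 0.0071 Z [0.1582 0.1601 0.1613] 
side strip 283 X [-0.3267 -0.2693 -0.2129] Y [-0.0217 -0.0069  0.0071] mid -0.0073 Z [0.1222 0.1241 0.1271] [-0.006 -0.008]
```

View pics/w4.png

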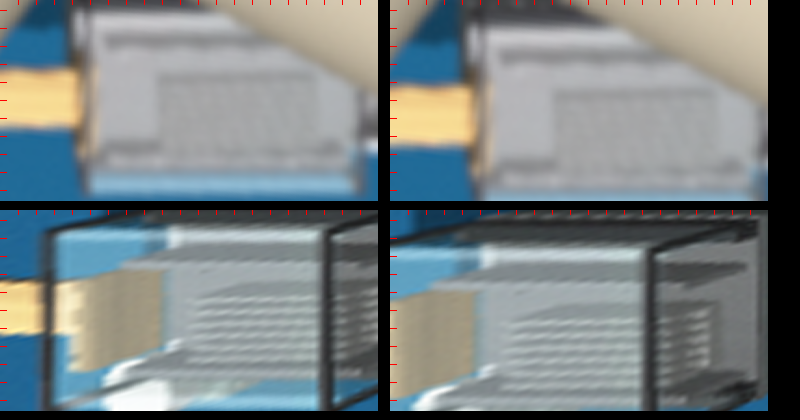

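Call:
move_arm(
  jaw=[2,2,2,2,2,2,2,2,2],
  dp=[
    [0,-0.05,0],
    [0.2,0,0],
    [0.2,0,0],
    [0.2,0,0],
    [0.2,0,0],
    [0.2,0,0],
    [0.2,0,0],
    [0.2,0,0],
    [0,0,0],
  ],
  turn=[
    [0,0,0],
    [0,0,0],
    [0,0,0],
    [0,0,0],
    [0,0,0],
    [0,0,0],
    [0,0,0],
    [0,0,0],
    [0,0,0],
  ],
)

```text
time_s: 12.13
position: [0.5953, -0.1031, 0.1343]
tool_rot: [[-0.106, 0.994, -0.0], [0.994, 0.106, 0.0], [0.0, -0.0, -1.0]]
ft_force: [0.1, 0.3, -2.1]
grip_width: 0.0234
gripper_force: 59.1
```

Call:
move_arm(
  jaw=[2,2,2],
  dp=[
    [0,0.15,0],
    [0,0.15,0],
    [0,0,0],
  ],
  turn=[
    [0,0,0],
    [0,0,0],
    [0,0,0],
  ],
)

```text
time_s: 12.38
position: [0.5983, -0.1034, 0.1342]
tool_rot: [[-0.106, 0.994, -0.001], [0.994, 0.106, -0.0], [-0.0, -0.001, -1.0]]
ft_force: [-1.6, -0.7, -1.3]
grip_width: 0.0237
gripper_force: 59.2
```

Call:
move_arm(
  jaw=[2,2,2,2,2],
  dp=[
    [0,-0.15,0],
    [0,-0.15,0],
    [0,-0.15,0],
    [0,-0.15,0],
    [0,0,0],
  ],
  turn=[
    [0,0,0],
    [0,0,0],
    [0,0,0],
    [0,0,0],
    [0,0,0],
  ],
)

```text
time_s: 12.8
position: [0.5923, -0.104, 0.1345]
tool_rot: [[-0.105, 0.994, 0.001], [0.994, 0.105, 0.0], [-0.0, 0.001, -1.0]]
ft_force: [-0.1, 0.0, -1.5]
grip_width: 0.0235
gripper_force: 59.1
```

Call:
move_arm(
  jaw=[2,2,2],
  dp=[
    [0,-0.1,0],
    [0,-0.1,0],
    [0,0,0],
  ],
  turn=[
    [0,0,0],
    [0,0,0],
    [0,0,0],
  ],
)

```text
time_s: 13.05
position: [0.5909, -0.1042, 0.1346]
tool_rot: [[-0.105, 0.995, 0.002], [0.995, 0.105, -0.0], [-0.0, 0.002, -1.0]]
ft_force: [4.3, 0.9, -2.4]
grip_width: 0.0233
gripper_force: 59.6
```

Call:
move_arm(
  jaw=[2,2,2,2,2,2,2,2,2,2,2,2],
  dp=[
    [0,0.25,0],
    [0,0.2,0],
    [0.2,0,0],
    [0.2,0,0],
    [0.2,0,0],
    [0.2,0,0],
    [0.2,0,0],
    [0.2,0,0],
    [0.15,0,0],
    [0.15,0,0],
    [0.15,0,0],
    [0.15,0,0],
  ],
  turn=[
    [0,0,0],
    [0,0,0],
    [0,0,0],
    [0,0,0],
    [0,0,0],
    [0,0,0],
    [0,0,0],
    [0,0,0],
    [0,0,0],
    [0,0,0],
    [0,0,0],
    [0,0,0],
  ],
)

```text
time_s: 14.05
position: [0.5929, -0.0856, 0.1343]
tool_rot: [[-0.106, 0.994, 0.0], [0.994, 0.106, -0.0], [-0.0, 0.0, -1.0]]
ft_force: [-0.0, 0.7, -1.1]
grip_width: 0.0233
gripper_force: 59.2
```

Call:
move_arm(
  jaw=[2,2,2,2,2,2,2,2,2,2],
  dp=[
    [0.15,0,0],
    [0.15,0,0],
    [0.15,0,0],
    [0.15,0,0],
    [0.15,0,0],
    [0.15,0,0],
    [0.15,0,0],
    [0.15,0,0],
    [0.15,0,0],
    [0.15,0,0],
  ],
  turn=[
    [0,0,0],
    [0,0,0],
    [0,0,0],
    [0,0,0],
    [0,0,0],
    [0,0,0],
    [0,0,0],
    [0,0,0],
    [0,0,0],
    [0,0,0],
  ],
)

```text
time_s: 14.88
position: [0.5914, -0.0707, 0.1343]
tool_rot: [[-0.106, 0.994, 0.0], [0.994, 0.106, -0.0], [-0.0, 0.0, -1.0]]
ft_force: [-0.7, -1.3, -1.5]
grip_width: 0.0233
gripper_force: 59.3
```

Call:
move_arm(
  jaw=[2,2,2,2,2,2,2,2,2,2,2,2],
  dp=[
    [0.15,0,0],
    [0.2,0,0],
    [0.2,0,0],
    [0.2,0,0],
    [0.2,0,0],
    [0.2,0,0],
    [0.2,0,0],
    [0.2,0,0],
    [0.2,0,0],
    [0.2,0,0],
    [0.2,0,0],
    [0.2,0,0],
  ],
  turn=[
    [0,0,0],
    [0,0,0],
    [0,0,0],
    [0,0,0],
    [0,0,0],
    [0,0,0],
    [0,0,0],
    [0,0,0],
    [0,0,0],
    [0,0,0],
    [0,0,0],
    [0,0,0],
  ],
)

```text
time_s: 15.88
position: [0.5888, -0.0472, 0.1343]
tool_rot: [[-0.106, 0.994, -0.0], [0.994, 0.106, 0.0], [0.0, 0.0, -1.0]]
ft_force: [0.0, -1.2, -1.0]
grip_width: 0.0231
gripper_force: 59.3
```

Call:
move_arm(
  jaw=[2,2,2,2,2,2,2,2,2,2,2,2],
  dp=[
    [0.2,0,0],
    [0.2,0,0],
    [0.2,0,0],
    [0.2,0,0],
    [0.2,0,0],
    [0.2,0,0],
    [0.2,0,0],
    [0.2,0,0],
    [0.2,0,0],
    [0.2,0,0],
    [0.2,0,0],
    [0.2,0,0],
  ],
  turn=[
    [0,0,0],
    [0,0,0],
    [0,0,0],
    [0,0,0],
    [0,0,0],
    [0,0,0],
    [0,0,0],
    [0,0,0],
    [0,0,0],
    [0,0,0],
    [0,0,0],
    [0,0,0],
  ],
)

```text
time_s: 16.88
position: [0.5863, -0.0234, 0.1343]
tool_rot: [[-0.106, 0.994, 0.0], [0.994, 0.106, 0.0], [0.0, 0.0, -1.0]]
ft_force: [0.4, -0.7, -0.6]
grip_width: 0.0233
gripper_force: 59.3
```

```bash
python3 look.py 5
python3 - <<'E'
import cv2,numpy as np
a=cv2.imread("pics/side5.png")[200:420,90:290]; b=cv2.imread("pics/top5.png")[110:200,110:280]
can=np.zeros((550,800,3),np.uint8); can[:550,:]=0
a=cv2.resize(a,None,fx=2.2,fy=2.2); b=cv2.resize(b,None,fx=2,fy=2); can[:a.shape[0],:a.shape[1]]=a; can[:b.shape[0],450:450+b.shape[1]]=b
cv2.imwrite("pics/v5.png",can)
E
```

```text
16.8833 [ 0.5863 -0.0234  0.1343] stand [-0.2515 -0.0056] yaw 96.07 F [ 0.39 -0.74 -0.58]
side blade 199 X [-0.239  -0.2236 -0.1533] Y [-0.0171 -0.0033  0.0116] mid -0.0028 Z [0.1331 0.1558 0.1684] 
side strip 72 X [-0.2582 -0.2227 -0.2106] Y [-0.0193 -0.001   0.0085] mid -0.0054 Z [0.1231 0.1255 0.1293] [-0.331 -0.077]
```

View pics/v5.png

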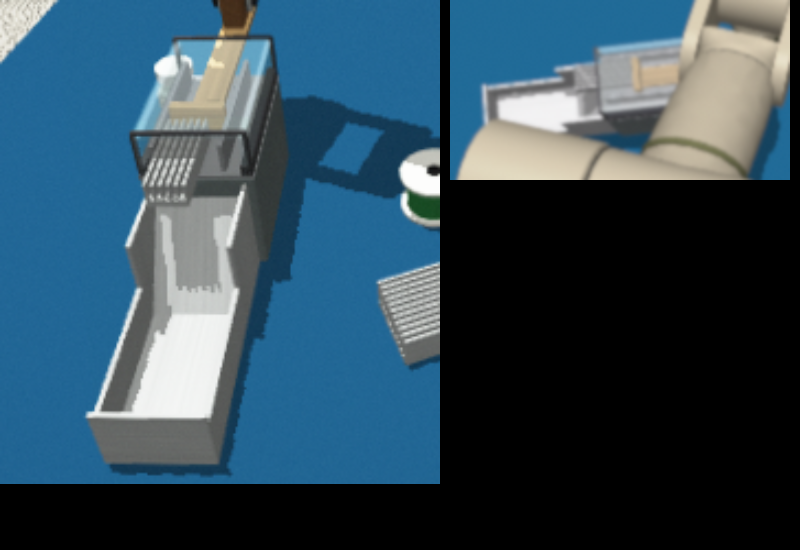

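The blade is pushing the sink well between the bars. The sink overhangs the ledge at crop (170,180). I'll keep pushing.

Call:
move_arm(
  jaw=[2,2,2,2,2,2,2,2,2,2,2,2],
  dp=[
    [0.2,0,0],
    [0.2,0,0],
    [0.2,0,0],
    [0.2,0,0],
    [0.2,0,0],
    [0.2,0,0],
    [0.2,0,0],
    [0.2,0,0],
    [0.2,0,0],
    [0.2,0,0],
    [0.2,0,0],
    [0.2,0,0],
  ],
  turn=[
    [0,0,0],
    [0,0,0],
    [0,0,0],
    [0,0,0],
    [0,0,0],
    [0,0,0],
    [0,0,0],
    [0,0,0],
    [0,0,0],
    [0,0,0],
    [0,0,0],
    [0,0,0],
  ],
)

```text
time_s: 17.98
position: [0.5838, 0.0005, 0.1344]
tool_rot: [[-0.106, 0.994, 0.0], [0.994, 0.106, -0.0], [-0.0, 0.0, -1.0]]
ft_force: [0.6, -2.1, 0.8]
grip_width: 0.0231
gripper_force: 59.4
```

Call:
move_arm(
  jaw=[2,2,2,2,2,2],
  dp=[
    [0,0,0],
    [0,0,0],
    [0,0,0],
    [0,0,0],
    [0,0,0],
    [0,0,0],
  ],
  turn=[
    [0,0,0],
    [0,0,0],
    [0,0,0],
    [0,0,0],
    [0,0,0],
    [0,0,0],
  ],
)

```text
time_s: 18.48
position: [0.5838, 0.0003, 0.1343]
tool_rot: [[-0.106, 0.994, -0.0], [0.994, 0.106, 0.0], [0.0, -0.0, -1.0]]
ft_force: [0.4, 0.8, -1.4]
grip_width: 0.0235
gripper_force: 59.2
```

```bash
python3 look.py 6
python3 - <<'E'
from h import *
for n in("side","top"):
    for r in cams.mark_of(n,"sink")[:3]:
        u,v=r["location"][0]*560,r["location"][1]*420; print(n,round(r["p"],2),round(u),round(v),tost(at_z(n,u,v,.006)).round(3))
P=cloud("side",np.load("side6.npy")); D=P[...,:2]-L; X=D@ux;Y=D@uy
for x in np.arange(.01,.2,.01):
    m=(abs(X-x)<.005)&(abs(Y)<.035); print(round(x,2),np.percentile(P[m][:,2],[10,50,90]).round(3))
E
```

```text
18.4833 [5.838e-01 3.000e-04 1.343e-01] stand [-0.2277 -0.0056] yaw 96.07 F [ 0.41  0.79 -1.42]
side blade 277 X [-0.2367 -0.2012 -0.0011] Y [-0.0181 -0.0041  0.0234] mid 0.0026 Z [0.1354 0.1586 0.1687] 
side strip 16 X [-0.2383 -0.2237 -0.2122] Y [0.0043 0.0071 0.0086] mid 0.0065 Z [0.1224 0.1251 0.1277] [-0.045 -0.003]
top 0.5 178 155 [ 0.049 -0.028]
0.01 [0.07  0.076 0.08 ]
0.02 [0.059 0.065 0.079]
0.03 [0.048 0.069 0.087]
0.04 [0.036 0.059 0.077]
0.05 [0.023 0.045 0.065]
0.06 [0.011 0.032 0.053]
0.07 [0.005 0.026 0.042]
0.08 [0.005 0.007 0.029]
0.09 [0.005 0.006 0.008]
0.1 [0.005 0.006 0.008]
0.11 [0.005 0.006 0.007]
0.12 [0.004 0.006 0.007]
0.13 [0.004 0.005 0.007]
0.14 [0.005 0.006 0.007]
0.15 [0.005 0.006 0.008]
0.16 [0.005 0.006 0.007]Traceback (most recent call last):
  File "<stdin>", line 7, in <module>
    return _quantile_unchecked(
        a, q, axis, out, overwrite_input, method, keepdims, weights)
    return _ureduce(a,
                    func=_quantile_ureduce_func,
    ...<5 lines>...
                    overwrite_input=overwrite_input,
                    method=method)
    r = func(a, **kwargs)
    result = _quantile(arr,
                       quantiles=q,
    ...<2 lines>...
                       out=out,
                       weights=wgt)
    slices_having_nans = np.isnan(arr[-1, ...])
                                  ~~~^^^^^^^^^
IndexError: index -1 is out of bounds for axis 0 with size 0
```

Call:
move_arm(
  jaw=[2,2,2,2,2,2,2,2,2,2,2,2],
  dp=[
    [-0.5,0,0],
    [-1,0,0],
    [-1.5,0,0],
    [-1.5,0,0],
    [-1.5,0,0],
    [-1.5,0,0],
    [-1.5,0,0],
    [-1.5,0,0],
    [-1.5,0,0],
    [-1.5,0,0],
    [-1.5,0,0],
    [-1.8,0,0],
  ],
  turn=[
    [0,0,0],
    [0,0,0],
    [0,0,0],
    [0,0,0],
    [0,0,0],
    [0,0,0],
    [0,0,0],
    [0,0,0],
    [0,0,0],
    [0,0,0],
    [0,0,0],
    [0,0,0],
  ],
)

```text
time_s: 19.68
position: [0.6016, -0.1679, 0.1343]
tool_rot: [[-0.106, 0.994, -0.0], [0.994, 0.106, 0.0], [0.0, -0.0, -1.0]]
ft_force: [-0.3, 0.3, -2.4]
grip_width: 0.0232
gripper_force: 59.2
```

```bash
python3 look.py 7
python3 - <<'E'
from h import *
a=cv2.imread("pics/side7.png")[200:420,90:290]
cv2.imwrite("pics/v7.png",cv2.resize(a,None,fx=2.5,fy=2.5))
P=cloud("side",np.load("side7.npy")); D=P[...,:2]-L; X=D@ux;Y=D@uy
for x in np.arange(.01,.13,.01):
    m=(abs(X-x)<.005)&(abs(Y)<.035); print(round(x,2),np.percentile(P[m][:,2],[10,50,90]).round(3))
E
```

```text
19.6833 [ 0.6016 -0.1679  0.1343] stand [-0.3968 -0.0055] yaw 96.1 F [-0.32  0.27 -2.37]
top blade 54 X [-0.2065 -0.2017 -0.1971] Y [-0.0255 -0.0025  0.0196] mid -0.003 Z [0.1407 0.1471 0.1514] 
top strip 212 X [-0.279  -0.2401 -0.2081] Y [-0.0183 -0.0051  0.0097] mid -0.0043 Z [0.1211 0.1254 0.1287] [0.079 0.014]
side blade 161 X [-0.2103 -0.203  -0.2003] Y [-0.0309 -0.0062  0.0173] mid -0.0068 Z [0.1316 0.1411 0.1481] 
side strip 200 X [-0.3383 -0.2918 -0.2502] Y [-0.0212 -0.0065  0.0076] mid -0.0068 Z [0.1219 0.1232 0.1248] [-0.014 -0.011]
0.01 [0.07  0.076 0.08 ]
0.02 [0.058 0.065 0.08 ]
0.03 [0.047 0.069 0.086]
0.04 [0.035 0.058 0.077]
0.05 [0.023 0.045 0.065]
0.06 [0.011 0.034 0.053]
0.07 [0.005 0.026 0.042]
0.08 [0.004 0.007 0.029]
0.09 [0.005 0.006 0.008]
0.1 [0.005 0.006 0.007]
0.11 [0.005 0.006 0.007]
0.12 [0.004 0.005 0.007]
```

View pics/v7.png

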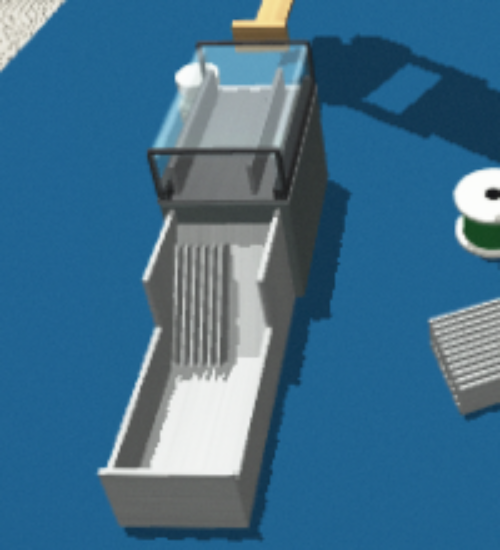

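The sink rests at the ramp foot in the chute at crop (205,305), and its profile hasn't changed between two looks. Its origin works out at about x=38 mm, z=38 mm. Now lay the stick down.

Call:
move_arm(
  jaw=[2,2,2,2,2,2,2,2,2,2,2,2],
  dp=[
    [-0.8,-1.5,0],
    [-0.8,-2.5,0],
    [-0.7,-2.5,0.5],
    [0,-1.5,1],
    [0,-0.5,2],
    [0,0,2.5],
    [0,0,2.3],
    [0,0,1.6],
    [0,0,0.8],
    [0,0,0.5],
    [0,0,0.2],
    [0,0,0],
  ],
  turn=[
    [0,0,0],
    [0,0,0],
    [0,0,0],
    [0,0,0],
    [0,0,0],
    [0,0,0],
    [0,0,0],
    [0,0,0],
    [0,0,0],
    [0,0,0],
    [0,0,0],
    [0,0,0],
  ],
)

```text
time_s: 20.78
position: [0.5198, -0.1987, 0.0207]
tool_rot: [[-0.106, 0.994, 0.001], [0.994, 0.106, -0.0], [-0.0, 0.001, -1.0]]
ft_force: [-0.7, 1.0, -2.0]
grip_width: 0.0233
gripper_force: 59.3
```

Not on the mat yet. It's a few mm up.

Call:
move_arm(
  jaw=[2,2,2,2,2],
  dp=[
    [0,0,0.1],
    [0,0,0.1],
    [0,0,0.1],
    [0,0,0],
    [0,0,0],
  ],
  turn=[
    [0,0,0],
    [0,0,0],
    [0,0,0],
    [0,0,0],
    [0,0,0],
  ],
)

```text
time_s: 21.2
position: [0.5197, -0.1987, 0.0177]
tool_rot: [[-0.106, 0.994, 0.001], [0.994, 0.106, -0.0], [-0.0, 0.001, -1.0]]
ft_force: [1.0, 0.4, -0.7]
grip_width: 0.0233
gripper_force: 59.5
```

Call:
move_arm(
  jaw=[3,5,7,8.5,8.5,8.5,8.5,8.5,8.5,8.5,8.5,8.5],
  dp=[
    [0,0,0],
    [0,0,0],
    [0,0,0],
    [0,0,0],
    [0,0,0],
    [0,0,0],
    [0,0,-1],
    [0,0,-3],
    [0,0,-4],
    [0,0,-4],
    [0,0,-3],
    [0,0,0],
  ],
  turn=[
    [0,0,0],
    [0,0,0],
    [0,0,0],
    [0,0,0],
    [0,0,0],
    [0,0,0],
    [0,0,0],
    [0,0,0],
    [0,0,0],
    [0,0,0],
    [0,0,0],
    [0,0,0],
  ],
)

```text
time_s: 22.2
position: [0.5215, -0.1998, 0.1745]
tool_rot: [[-0.106, 0.994, 0.01], [0.994, 0.106, -0.007], [-0.008, 0.009, -1.0]]
ft_force: [0.5, -0.6, -0.5]
grip_width: 0.0847
gripper_force: 0.0
```

Run:
```python
from h import *
can=[]
for n in("side","top"):
    im,d=cams.get_image(n); can.append(im[...,::-1]); P=cloud(n,d)
    a=np.array([-.106,.994]); l=np.array([.994,.106]); D=P[...,:2]-[.5198,-.1987]; S=D@a; T=D@l
    hsv=cv2.cvtColor(im,cv2.COLOR_RGB2HSV); w=(hsv[...,0]<25)&(hsv[...,1]>70)&(abs(T)<.04)&(P[...,2]<.1)
    for nm,r in(("handle",abs(S)<.03),("strip",(S>.04)&(S<.18)),("blade",(S>.19)&(S<.21))):
        m=w&r; print(n,nm,m.sum(),np.percentile(P[m][:,2],[5,50,95]).round(4) if m.sum() else "")
cv2.imwrite("pics/end.png",cv2.resize(np.vstack([can[0][150:420],can[1][60:300]]),None,fx=1.1,fy=1.1))
```

```text
side handle 197 [0.009  0.0396 0.052 ]
side strip 256 [0.0072 0.009  0.0108]
side blade 206 [0.003  0.0192 0.0311]
top handle 0 
top strip 83 [0.0037 0.0088 0.013 ]
top blade 47 [0.0217 0.0302 0.0342]
```

View pics/end.png

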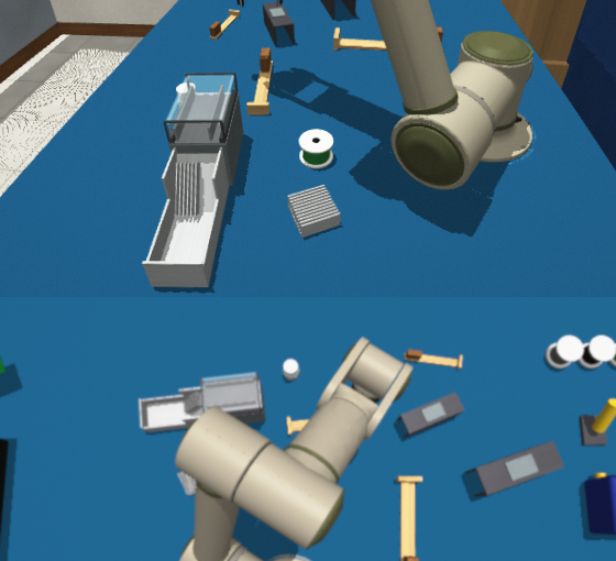

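The stick lies flat on the mat at (262,85), clear of the slot and stand. The sink is in the chute at (188,190) and the bystanders are where they were. Handing in.

```bash
python3 -c "
from rig import ticket
print(ticket.close_job())"
```

```text
the job is handed in; nothing more can be done
None
```

The job is handed in with every step done, though no verdict came back: the heat sink lies at rest in the chute, the stick lies flat on the mat and let go, and the bystanders show no sign of having moved.

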